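# Wedge a workpiece level and tight under the bridge of a drilling jig

### The arm

A 6-joint arm with a two-finger parallel gripper is mounted at the origin on the work surface; the furniture and walls round the work are solid. World frame = base frame: x ahead of the robot, y to its left, z up, the work surface at z = 0. Lengths are in m, angles in rad, forces in N, time in s.
With the tool pointing down it reaches from about 0.4 to 0.925 m from the base axis. Payload 12.5 kg.
Tool frame: the origin (TCP) lies on the mounting face of the last link; the fingertips stand 190 mm ahead of it and the grasp point (between the pads) lies 171 mm ahead of it; z points along the fingers, y is the line along which they close (so a half turn about z gives the same grasp; the last joint's range is limited). The gripper opens to 95 mm and grips with 3 to 60 N. Pads are 20 mm wide; open, the fingers measure 119 mm over their backs; the gripper's body (75 mm by 180 mm) begins 59 mm behind the grasp point.
Start: joints at [-1.318, 0.491, 1.559, -0, 1.092, -0.106], TCP at [0.219, -0.585, 0.405] pointing down, gripper open.
Joint ranges: [-3.1, 3.1], [-0.84, 2.19], [0.05, 2.79], [-1.13, 4.28], [0.06, 2.93], [-2.69, 2.69]. Speed limits (rad/s): [2.22, 2.22, 2.79, 3.14, 3.14, 3.14].

### API

Orientations are given as a unit quaternion [w, x, y, z].
In Python, from rig import arm gives the robot as it stands. The module is installed in compiled form; this text tells all that it offers.
- The arm moves only by the tool step_arm, never from a script. Its argument "increments" is a list of rows, each a list of 4 numbers: the shift along the tool's x, y, z in cm, then the turn about the tool's z in rad. A call has 1 to 10 rows; each row shifts and turns the commanded pose from where the row before left it, along the tool's axes as they then stand; what a row does not reach is not made up. A row lasts 1/8 s, in which the tool goes at most 62.5 mm and 10.7 degrees, less where a joint would pass 70% of its speed; a pose out of reach is approached as far as the arm can. A call is refused whole if a number of a shift passes 6.25 or a number of a turn 0.188, either way. A call with a gripper value outside its range is refused whole. "jaw" is the closure, from -1 (fully open) to 1 (shut), set as the call begins (left out, the last holds). The fingers move at their own pace and stop on an object; "newtons" is the grip in N (left out, the last holds). Time passes only in rows, so rows that do not move let the fingers close. It gives the time, the measured TCP pose, the force, the opening and the grip force at its end, in the units of the state.
- arm.observe(): the state, without advancing time (a new reading comes with each control period).
- arm.capture(name): name is "scene" or "top" or "wrist"; returns a dict with "color" (480x640x3 uint8, red, green, blue), "intrinsics" (3x3 intrinsics, pixels), "world_to_cam" (4x4, takes a point from world to camera coordinates). Camera axes: x right, y up, looking along -z (the intrinsics and any distortion apply to the point x, -y, -z); pixel columns grow to the right and rows downward; lengths in m; the calibration is good to about 2 mm. A picture is of the moment at which its call begins. There is no depth.
- arm.close_job(): hands the job in; it is judged then, once.
The state is a dict: "t": time; "qpos": joint angles; "qd": joint speeds; "joint_efforts": joint torques, N m; "position": TCP position; "tcp_rot": TCP orientation; "ft_force": force on the tool from outside, world axes, zero at the start; "ft_torque": the same for the moment, N m; "opening": opening from 0.0 (shut) to 1.0 (fully open); "grasp_force": force on a finger pad.
Only numpy, scipy, OpenCV 4.12 (cv2) and the standard library are available. Lean on these libraries where they do the work, as an engineer would, in place of code of your own. Each camera call takes 0.05 s, during which the arm holds its last target. There are 200 camera calls.

### The job

The wooden block in the drilling jig droops at its open end. Take the tapered wedge, start its thin end under the drooping end and push it in along the jig until the block sits level and firmly tight against the metal bridge, hand-tight only so as not to strain the bridge. Let go, and leave the tape measure, masking tape and padlock where they lie.

Things in the scene. Friction and masses are not known exactly. Their poses are not given: they have to be found in the camera images.
- jig: Wooden drilling jig screwed to the bench. Base board 290 x 110 x 12 mm (x -185 to 105 mm), two cheeks 49 mm apart (x -50 to 100, 18 thick, to z = 66), end stop (face at x = 97), metal bridge over the open end, top of all at z = 82. Origin: under the base board on the centre line; z up; +x is the way the wedge is driven
- bridge (a point): Centre of the underside of the jig's aluminium bridge (50 x 85 x 8 mm, with a drill bush on top) at x = -25, z = 66 mm of the jig; it spans x = -50 to 0. When the block is level its top meets this face
- ledge (a point): Front edge of the jig's rear ledge, x = 72, z = 28 mm of the jig; the ledge runs to x = 97 and carries the block's far end
- mouth (a point): Point on the jig's centre line at x = -43, z = 15 mm of the jig, axes as the jig's: below the block's near lower edge once the block is against the end stop. Beside it stand two rests, 39 mm apart, x = -50 to -22, tops at z = 22 mm, on which the block's near end lies at first
- strip (a point): Point on the jig's centre line at x = -150, z = 15 mm of the jig, over the steel packing strip (38 mm wide, x = -183 to 58) on which the wedge slides and can lie flat before the mouth. Strips of different thickness are fitted: the real top is at z = 13 to 17 mm and is not reported, so the final depth of the wedge (64 to 96 mm past the block's edge, a little more to be tight) must be felt
- block: Softwood block 45 x 140 x 38 mm, 0.14 to 0.28 kg, in the jig with 2 mm of room on each side. Origin: centre of its underside; its y axis is its length, along the jig's +x. At first its far end lies on the ledge, 4 mm short of the end stop, and its near end droops 6 mm (tilt 0.05 rad). Wedging slides it to the stop and lifts it level; then it meets the bridge and resistance climbs
- wedge: Loose hardwood wedge 132 x 28 mm, 0.08 kg, on its flat sole. Origin: centre of the sole; z up; +x to the thin end. 3 mm thick at the tip (x = 66), rising 1 in 8 to 19.5 mm (x = -66). On the thick end stands a heel 22 (x) x 24 (y) mm, x = -66 to -44, top 54 mm above the sole. It swings easily in a grip. Waxed, friction about 0.35: once tight it holds by itself
- wedge_tip (a point): Middle of the lower edge of the wedge's thin end, x = 66 of the wedge. Lifting the block takes a push of 1 to 6 N; once the block meets the bridge the push climbs by 1 to 4 N a mm, and a push of 7 to 10 N along the jig, the sole flat on the strip, leaves it tight (over 5 N between wedge and block). Over 20 N between them strains the bridge
- wedge_heel (a point): Middle of the wedge's heel, x = -55 of the wedge, 40 mm above the sole (14 mm below its top), to be gripped across its 24 mm width. To push the loose wedge from behind, push on the heel's flat end low down, within 10 mm of the sole: pushed higher up it tips nose-down and jams, and is slack again when let go
- tape_measure: Bystander: yellow tape measure 37 x 81 x 67 mm on the bench; origin under its centre
- masking_tape: Bystander: roll of masking tape lying flat, 92 mm across, 24 mm high; origin under its centre
- padlock: Bystander: brass padlock lying flat, 66 x 45 x 17 mm; origin under its centre

How it is judged:
On the way, in this order (a step that is already met when the one before it is completed fails the run):
1. the wedge's thin end has been started under the block's drooping end (x of wedge_tip in the frame of jig above -0.035 m and z of wedge_tip in the frame of jig below 0.024 m and angle between the x axis of wedge and the x axis of jig, either way round below 0.2 rad), for 0.1 s.
2. the block is level and wedged tight (angle between block's own z axis and vertical below 0.015 rad and contact force between wedge and block above 5 N), for 0.2 s.
At the end, for the whole second after the job is handed in: The block lies level in the jig (within 0.015 rad, its underside raised to the height of the ledge), pressed up to the bridge by the wedge with more than 5 N between wedge and block; the wedge is under it, let go and at rest (all of step 2 and x of wedge_tip in the frame of jig above 0 m and z of block in the frame of jig above 0.0265 m and linear speed of each of wedge, block below 0.01 m/s); the robot touches nothing.
It fails at once if the wedge bears on the block with more than 20 N, straining the bridge (contact force between wedge and block above 20 N).
It fails at once if a bystander is pushed more than 20 mm (distance of any of tape_measure, masking_tape, padlock from where it was at the start of the episode above 0.02 m).
It also fails if it takes over 64 s, if anything falls off the work surface, if the arm or the gripper's body presses on something with over 40 N, if the wrist force passes 120 N, or if a joint passes its speed limit or range.

## Working session

There is one attempt and no reset: what is moved stays moved. The work goes in short steps, Python scripts to look and compute and a tool call to move; the robot and the scene stay as the last step left them, time stands still between calls to the robot, and variables do not carry over. Pictures are saved under pics/ and viewed, at most 10 in all, crops included, and the job is handed in when it is done.

Besides the shell and the picture viewer there is one more tool, called after "Call:" as name(argument=value, ...) on one line, values as JSON. step_arm: Moves the arm, as the interface text tells. Its arguments: {"type":"object","properties":{"increments":{"type":"array"},"jaw":{"type":"number"},"newtons":{"type":"number"}},"required":["increments"]}

```bash
mkdir -p pics; cat > h.py <<'E'
import numpy as np, cv2
from rig import arm
def snap(n,f):
    c=arm.capture(n); cv2.imwrite(f'pics/{f}.png',c['color'][:,:,::-1]); np.savez(f'pics/{f}.npz',K=c['intrinsics'],T=c['world_to_cam'])
def pix2(f,u,v,z):
    d=np.load(f'pics/{f}.npz');K,T=d['K'],d['T'];R=T[:3,:3];o=-R.T@T[:3,3]
    r=np.linalg.inv(K)@[u,v,1];r=R.T@[r[0],-r[1],-r[2]]
    return o+r*(z-o[2])/r[2]
def proj(f,p):
    d=np.load(f'pics/{f}.npz');K,T=d['K'],d['T'];q=T[:3,:3]@p+T[:3,3];q=K@[q[0],-q[1],-q[2]];return q[:2]/q[2]
E
python3 - <<'E'
from h import *
snap('top','top0');snap('scene','scene0')
s=arm.observe();print(s['position'],s['tcp_rot'],s['t'],s['ft_force'])
E
```

```text
[ 0.21947337 -0.58517375  0.40421721] [-4.90517751e-04  9.83954465e-01  1.78419079e-01 -3.90525176e-05] 0.1 [ 0.33897928  0.06808071 -0.9793442 ]
```

View pics/top0.png

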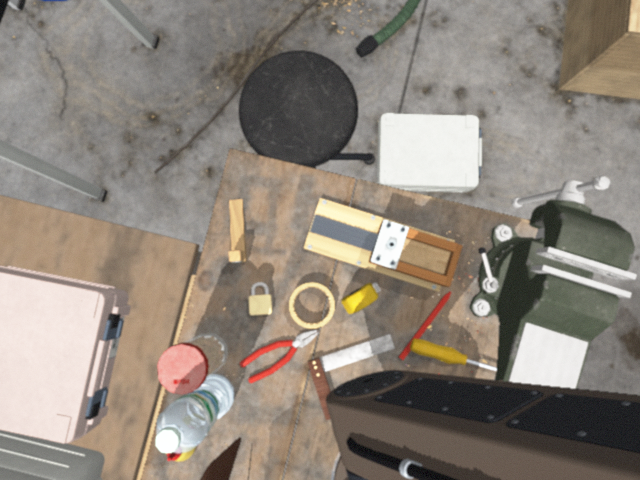

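View pics/scene0.png

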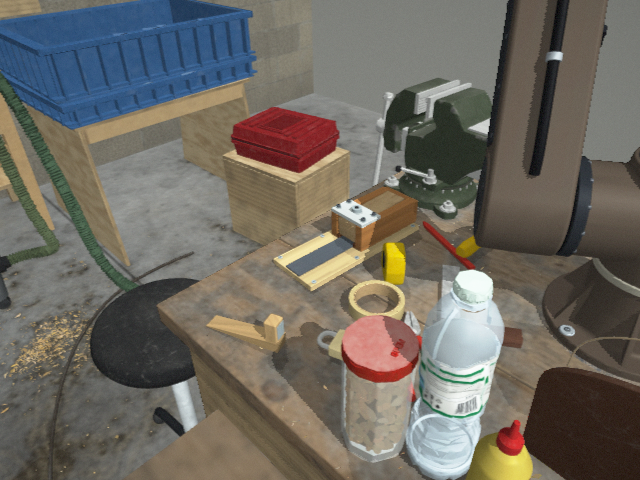

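The top view shows the wedge at about (236,230), with its heel at (236,256) and its tip at (236,200). The jig runs from (312,228) to (450,265), with the bridge at (391,243). I'll enlarge this area to get better pixel positions.

```bash
python3 - <<'E'
from h import *
i=cv2.imread('pics/top0.png')[180:330,210:470]
cv2.imwrite('pics/c0.png',cv2.resize(i,None,fx=3,fy=3,interpolation=cv2.INTER_CUBIC))
for p in [(236,256),(236,200),(312,228),(455,265)]: print(pix2('top0',*p,0.012))
print(pix2('top0',236,256,.054))
E
```

```text
[0.46013479 0.31560118 0.012     ]
[0.57668578 0.3151959  0.012     ]
[0.51491037 0.15804868 0.012     ]
[ 0.43323861 -0.13188065  0.012     ]
[0.45791938 0.3066399  0.054     ]
```

View pics/c0.png

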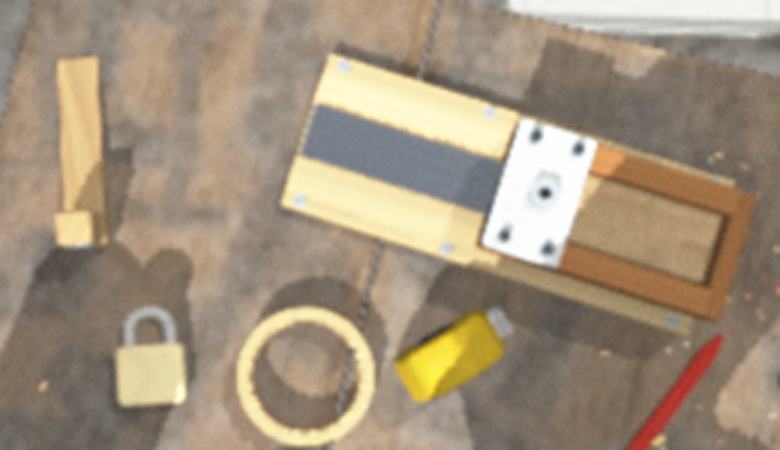

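The crop shows the jig's board, strip and bridge corners clearly, and also the wedge's tip edge (57,60)-(98,57) and heel top (55..92, 211..246). Next I'll fit planar poses to these corners.

```bash
cat >> h.py <<'E'
from scipy.optimize import least_squares
def fit(f,P,U,x0,z0=0.):
    P=np.array(P)/1000.;U=np.array(U)
    def w(x):
        c,s=np.cos(x[2]),np.sin(x[2]);return np.c_[x[0]+c*P[:,0]-s*P[:,1],x[1]+s*P[:,0]+c*P[:,1],P[:,2]+z0]
    r=least_squares(lambda x:(np.array([proj(f,p) for p in w(x)])-U).ravel(),x0,loss='soft_l1')
    return r.x,r.fun.reshape(-1,2)
E
python3 - <<'E'
from h import *
P=[(-185,55,12),(-185,-55,12),(-50,42.5,74),(0,42.5,74),(0,-42.5,74),(-50,-42.5,74),(-183,19,15),(-183,-19,15)]
C=[(332,53),(281,207),(519,117),(598,142),(557,267),(480,245),(317,105),(300,155)]
U=np.array(C)/3+[209.67,179.67]
x,r=fit('top0',P,U,[.47,-.02,-1.8]);print('jig',x,r.round(1).tolist())
P=[(66,14,3),(66,-14,3),(-44,12,54),(-44,-12,54),(-66,-12,54),(-66,12,54)]
C=[(57,60),(98,57),(55,212),(90,210),(92,244),(58,246)]
U=np.array(C)/3+[209.67,179.67]
x,r=fit('top0',P,U,[.51,.31,0]);print('wedge',x,r.round(1).tolist())
for n,u,z in [('padlock',(150,375),.017),('roll',(306,375),.024),('tape',(452,355),.067)]:
    print(n,pix2('top0',u[0]/3+210,u[1]/3+180,z))
E
```

```text
jig [ 0.46611449 -0.01594511 -1.89987712] [[-0.8, 0.2], [-0.2, -0.6], [1.0, 0.3], [-0.3, -0.1], [0.2, 0.5], [0.7, -0.2], [-0.3, -0.6], [-0.3, 0.2]]
wedge [0.51374326 0.31373367 0.06514898] [[0.3, 0.3], [-0.1, 0.2], [-0.2, 0.2], [0.2, -0.2], [0.3, -0.4], [-0.5, -0.0]]
padlock [0.35941958 0.26598146 0.017     ]
roll [0.35805866 0.16010118 0.024     ]
tape [0.37168643 0.06493398 0.067     ]
```

```bash
cat >> h.py <<'E'
J=np.array([.4661,-.0159]);JY=-1.8999
def yaw(s=None):
    q=(s or arm.observe())['tcp_rot'];return 2*np.arctan2(q[2],q[1])
def jw(x,y=0.):
    c,s=np.cos(JY),np.sin(JY);return J+[c*x-s*y,s*x+c*y]
def wj(p):
    d=np.array(p)[:2]-J;c,s=np.cos(JY),np.sin(JY);return np.array([c*d[0]+s*d[1],-s*d[0]+c*d[1]])
def go(x,y,z=None,th=None,s=None):
    "cm in tool frame to TCP target, and turn"
    s=s or arm.observe();p=s['position'];t=yaw(s);d=np.array([x,y])-p[:2]
    print('t',round(s['t'],2),'pos',p.round(4),'yaw',round(t,4),'f',s['ft_force'].round(1))
    print('tool dx,dy cm',100*d@[np.cos(t),np.sin(t)],100*d@[np.sin(t),-np.cos(t)],'dz',None if z is None else 100*(p[2]-z),'turn',None if th is None else (t-th+np.pi)%(2*np.pi)-np.pi)
E
```

Call:
step_arm(increments=[[0, 0, -2, -0.18], [0, 0, -2, -0.18], [0, 0, -2, -0.18], [0, 0, -2, -0.18], [0, 0, -2, -0.18], [0, 0, -2, -0.18], [0, 0, -2, -0.18], [0, 0, -2, -0.18], [0, 0, -2, -0.18], [0, 0, -2, -0.18]], jaw=-0.2)

```text
t: 1.35
position: [0.2195, -0.5852, 0.6051]
tcp_rot: [-0.0, 0.469, 0.883, 0.0]
ft_force: [-0.0, 0.1, -0.7]
opening: 0.603
grasp_force: 0.0
```

```bash
python3 -c "
from h import *
go(.5,-.2);go(.459,.31,.3,3.207)
t=yaw();d=(np.array([.459,.31])-[.5,-.2])*100;print(d@[np.cos(t),np.sin(t)],d@[np.sin(t),-np.cos(t)])"
```

```text
t 1.35 pos [ 0.2195 -0.5852  0.6051] yaw 2.1647 f [-0.   0.1 -0.7]
tool dx,dy cm 16.22418935968389 44.80332836772098 dz None turn None
t 1.35 pos [ 0.2195 -0.5852  0.6051] yaw 2.1647 f [-0.   0.1 -0.7]
tool dx,dy cm 60.78421715856194 69.947192879033 dz 30.505131307300733 turn -1.0422514044218456
44.56002779887804 25.14386451131202
```

Call:
step_arm(increments=[[2.03, 5.6, 0, 0], [2.03, 5.6, 0, 0], [2.03, 5.6, 0, 0], [2.03, 5.6, 0, 0], [2.03, 5.6, 0, 0], [2.03, 5.6, 0, 0], [2.03, 5.6, 0, 0], [2.03, 5.6, 0, 0], [4.95, 2.79, 0, 0], [4.95, 2.79, 0, 0]])

```text
t: 2.6
position: [0.4938, -0.0864, 0.6041]
tcp_rot: [-0.001, 0.472, 0.882, -0.0]
ft_force: [1.3, -0.5, -0.3]
opening: 0.599
grasp_force: 0.0
```

Call:
step_arm(increments=[[4.95, 2.79, 0, 0], [4.95, 2.79, 0, 0], [4.95, 2.79, 0, 0], [4.95, 2.79, 0, 0], [4.95, 2.79, 0, 0], [4.95, 2.79, 0, 0], [4.95, 2.79, 0, 0], [0, 0, 4, -0.17], [0, 0, 4, -0.17], [0, 0, 4, -0.17]])

```text
t: 3.85
position: [0.4637, 0.3086, 0.4832]
tcp_rot: [-0.0, 0.231, 0.973, -0.0]
ft_force: [0.3, 0.1, 0.8]
opening: 0.603
grasp_force: 0.0
```

Call:
step_arm(increments=[[0, 0, 4, -0.17], [0, 0, 4, -0.17], [0, 0, 4, -0.17], [0, 0, 3, 0], [0, 0, 0, 0]])

```text
t: 4.47
position: [0.4638, 0.3083, 0.3329]
tcp_rot: [-0.002, -0.018, 1.0, -0.001]
ft_force: [0.1, 0.8, 0.5]
opening: 0.6
grasp_force: 0.0
```

```bash
python3 -c "
from h import *
go(.4589,.310,.211,3.207);snap('wrist','w1')
for p in [(.4589,.310,.054)]: print(proj('w1',np.array(p)))"
```

```text
t 4.47 pos [0.4638 0.3083 0.3329] yaw 3.1785 f [0.1 0.8 0.5]
tool dx,dy cm 0.4874895132220815 0.1892485717112705 dz 12.19169488173387 turn -0.028511343696477454
[326.21730105 247.96157919]
```

View pics/w1.png

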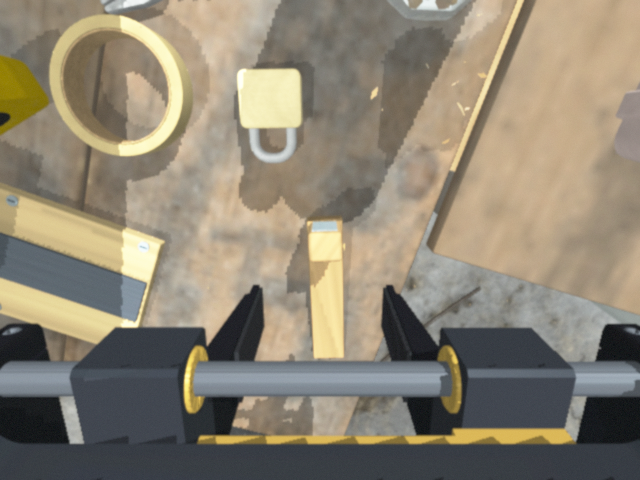

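The heel top is at about (325,247) in the wrist view, and my estimate projects to (326,248), so they agree. I'll go down and grip.

Call:
step_arm(increments=[[0.25, 0.1, 3, -0.029], [0.24, 0.09, 3, 0], [0, 0, 3, 0], [0, 0, 2, 0], [0, 0, 1.2, 0], [0, 0, 0, 0]])

```text
t: 5.28
position: [0.4592, 0.3101, 0.2131]
tcp_rot: [0.0, -0.033, 0.999, 0.0]
ft_force: [-1.4, 0.5, 0.9]
opening: 0.599
grasp_force: 0.0
```

Call:
step_arm(increments=[[0, 0, 0, 0], [0, 0, 0, 0], [0, 0, 0, 0], [0, 0, 0, 0], [0, 0, 0, 0]], jaw=1, newtons=50)

```text
t: 5.9
position: [0.459, 0.31, 0.2129]
tcp_rot: [0.0, -0.033, 0.999, 0.0]
ft_force: [-0.8, -0.7, 4.2]
opening: 0.25
grasp_force: 50.0
```

Call:
step_arm(increments=[[0, 0, -1, 0], [0, 0, -2, 0], [0, 0, -3, 0], [0, 0, -3, 0], [0, 0, -3, 0.15], [0, 0, -2, 0.17], [0, 0, 0, 0.17], [0, 0, 0, 0.17], [0, 0, 0, 0.17], [0, 0, 0, 0.17]])

```text
t: 7.15
position: [0.4588, 0.31, 0.3532]
tcp_rot: [0.0, 0.453, 0.892, 0.0]
ft_force: [-0.7, -0.0, -0.2]
opening: 0.25
grasp_force: 50.0
```

Call:
step_arm(increments=[[0, 0, 0, 0.17], [0, 0, 0, 0.17], [0, 0, 0, 0.17], [0, 0, 0, 0.17], [0, 0, 0, 0.17], [0, 0, 0, 0.1], [0, 0, 0, 0], [0, 0, 0, 0]])

```text
t: 8.15
position: [0.4589, 0.31, 0.3529]
tcp_rot: [0.0, 0.808, 0.589, 0.0]
ft_force: [1.3, -1.2, -2.1]
opening: 0.249
grasp_force: 50.0
```

```bash
python3 -c "
from h import *
snap('scene','s2');snap('top','t2')
a=cv2.imread('pics/s2.png')[200:400,130:430];b=cv2.imread('pics/t2.png')[180:330,200:425]
cv2.imwrite('pics/m2.png',np.hstack([cv2.resize(a,(400,267)),cv2.resize(b,(400,267))]))
go(*jw(-176),.30,JY+np.pi)"
```

```text
t 8.25 pos [0.459  0.31   0.3528] yaw 1.2593 f [ 0.   0.2 -1.1]
tool dx,dy cm 17566.482108442102 319.69375953599865 dz 5.2812698016943935 turn 0.017559055789077682
```

View pics/m2.png

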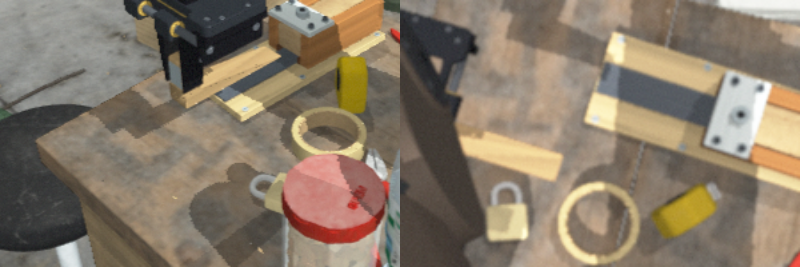

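The wedge is held over the bench and looks nearly level. In the top view its tip is at about (289,273). I'll check its pitch from that.

```bash
python3 -c "
from h import *
for z in (.10,.12,.14,.16): 
  p=pix2('t2',289.4,273.3,z);print(p,proj('s2',p),np.hypot(*(p[:2]-[.459,.31])))
p=np.array([.459,.31])+.121*np.array([np.cos(-1.882),np.sin(-1.882)])
for z in (.12,.14): print(proj('t2',[*p,z]),proj('s2',[*p,z]))
go(*jw(-.176),.30,JY+np.pi);t=JY+np.pi
d=(jw(-.176)-arm.observe()['position'][:2])*100;print(d@[np.cos(t),np.sin(t)],d@[np.sin(t),-np.cos(t)])"
```

```text
[0.42152768 0.19764215 0.1       ] [331.19537848 260.71507701] 0.11844180205765502
[0.42129185 0.19576683 0.12      ] [331.85109475 249.72346793] 0.12029597805883023
[0.42105601 0.1938915  0.14      ] [332.52460001 238.43366642] 0.12215125509225926
[0.42082018 0.19201618 0.16      ] [333.21662811 226.83337106] 0.12400758374033254
[289.92273374 272.92583867] [331.77377615 249.28355937]
[288.87228785 272.8018509 ] [331.715343   238.57874487]
t 8.25 pos [0.459  0.31   0.3528] yaw 1.2593 f [ 0.   0.2 -1.1]
tool dx,dy cm -13.207454545313354 10.979281431401187 dz 5.2812698016943935 turn 0.017559055789077682
-13.01264262483036 11.209487420702043
```

Call:
step_arm(increments=[[0, 0, 0, 0.0176], [-2, 1.865, 0, 0], [-4, 3.73, 0, 0], [-4, 3.73, 0, 0], [-2, 1.865, 2, 0], [0, 0, 4, 0], [0, 0, 3, 0], [0, 0, 1, 0], [0, 0, 0, 0], [0, 0, 0, 0]])

```text
t: 9.5
position: [0.5261, 0.1604, 0.2538]
tcp_rot: [0.0, 0.814, 0.581, 0.001]
ft_force: [1.1, -0.4, 0.4]
opening: 0.25
grasp_force: 50.0
```

```bash
python3 -c "
from h import *
snap('top','t3')
b=cv2.imread('pics/t3.png')[200:290,270:410]
cv2.imwrite('pics/m3.png',cv2.resize(b,(700,450),interpolation=2))
go(*jw(-.186),.2299,JY+np.pi);print(wj(arm.observe()['position']))"
```

```text
t 9.55 pos [0.5261 0.1604 0.2538] yaw 1.2404 f [ 0.4 -0.2 -0.5]
tool dx,dy cm -0.01779001754326246 0.02210411764911027 dz 2.393325963647952 turn -0.0013039984312808173
[-0.18617819 -0.00022081]
```

View pics/m3.png

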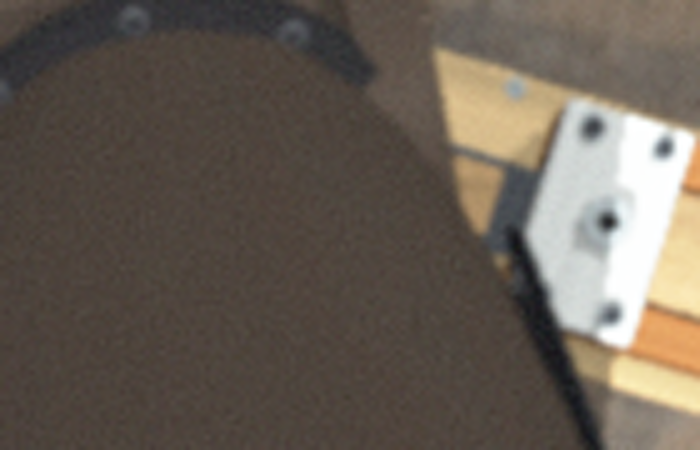

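The tip edge is at crop (503,163)-(488,240), which is full-frame (369,240).

```bash
python3 -c "
from h import *
print(wj(pix2('t3',369.0,240.1,.042)))
print(proj('t3',[*jw(-.05,.0425),.074]),proj('t3',[*jw(0,-.0425),.074]))"
```

```text
[-0.06281498 -0.00140649]
[383.62198453 219.00442562] [395.53452367 269.2163282 ]
```

Call:
step_arm(increments=[[0, 0, 1, 0], [0, 0, 0.7, 0], [0, 0, 0.2, 0], [0, 0, 0.1, 0], [0, 0, 0, 0], [0, 0, 0, 0]])

```text
t: 10.3
position: [0.5259, 0.1602, 0.2328]
tcp_rot: [0.0, 0.814, 0.581, 0.0]
ft_force: [-0.7, -0.6, -1.1]
opening: 0.252
grasp_force: 50.0
```

Call:
step_arm(increments=[[0, 0, 0.1, 0], [0, 0, 0.1, 0], [0, 0, 0.05, 0], [0, 0, 0, 0], [0, 0, 0, 0]])

```text
t: 10.92
position: [0.5259, 0.1602, 0.2302]
tcp_rot: [0.0, 0.814, 0.581, -0.0]
ft_force: [0.3, -0.2, -1.9]
opening: 0.255
grasp_force: 50.0
```

Call:
step_arm(increments=[[0, 0, 0.1, 0], [0, 0, 0.05, 0], [0, 0, 0, 0], [0, 0, 0, 0]])

```text
t: 11.42
position: [0.5259, 0.1602, 0.2287]
tcp_rot: [0.0, 0.814, 0.581, -0.0]
ft_force: [-0.1, 0.3, -1.5]
opening: 0.247
grasp_force: 50.0
```

Call:
step_arm(increments=[[0, 0, 0.05, 0], [0, 0, 0.05, 0], [0, 0, 0, 0], [0, 0, 0, 0]])

```text
t: 11.92
position: [0.5259, 0.1602, 0.2279]
tcp_rot: [0.0, 0.814, 0.581, 0.0]
ft_force: [-1.7, -0.1, 5.0]
opening: 0.247
grasp_force: 50.0
```

Call:
step_arm(increments=[[0, 0, 0.05, 0], [0, 0, 0, 0], [0, 0, 0, 0]])

```text
t: 12.3
position: [0.5259, 0.1602, 0.2279]
tcp_rot: [0.0, 0.814, 0.581, 0.0]
ft_force: [-3.4, 0.4, 11.3]
opening: 0.25
grasp_force: 50.0
```

Call:
step_arm(increments=[[0, 0, -0.09, 0], [-0.5, 0, 0, 0], [-1, 0, 0, 0], [-1, 0, 0, 0], [-1, 0, 0, 0], [-0.5, 0, 0, 0], [0, 0, 0, 0]])

```text
t: 13.18
position: [0.5129, 0.122, 0.2281]
tcp_rot: [0.0, 0.814, 0.581, -0.0]
ft_force: [0.1, -0.1, 0.1]
opening: 0.251
grasp_force: 50.0
```

Call:
step_arm(increments=[[-0.5, 0, 0, 0], [-0.5, 0, 0, 0], [-0.5, 0, 0, 0], [-0.3, 0, 0, 0], [-0.2, 0, 0, 0], [0, 0, 0, 0]])

```text
t: 13.92
position: [0.5064, 0.1033, 0.2281]
tcp_rot: [0.0, 0.814, 0.581, -0.0]
ft_force: [-0.6, 0.5, -1.1]
opening: 0.254
grasp_force: 50.0
```

```bash
python3 -c "
from h import *
s=arm.observe();print(wj(s['position']),s['ft_force'],s['ft_force'][:2]@[np.cos(JY),np.sin(JY)])"
```

```text
[-0.1258513  -0.00041425] [-0.59817506  0.53320845 -1.14134793] -0.31126529165605465
```

Call:
step_arm(increments=[[-0.25, 0, 0, 0], [-0.25, 0, 0, 0], [-0.25, 0, 0, 0], [-0.25, 0, 0, 0], [0, 0, 0, 0]])

```text
t: 14.55
position: [0.5031, 0.0938, 0.2281]
tcp_rot: [0.0, 0.814, 0.581, -0.0]
ft_force: [0.2, -0.8, -2.1]
opening: 0.247
grasp_force: 50.0
```

Call:
step_arm(increments=[[-0.2, 0, 0, 0], [-0.2, 0, 0, 0], [-0.2, 0, 0, 0], [-0.2, 0, 0, 0], [0, 0, 0, 0]])

```text
t: 15.18
position: [0.5005, 0.0863, 0.2281]
tcp_rot: [0.0, 0.814, 0.581, -0.0]
ft_force: [-0.9, -0.6, -1.9]
opening: 0.255
grasp_force: 50.0
```

```bash
python3 -c "
from h import *
s=arm.observe();print(wj(s['position']),s['ft_force'],s['ft_force'][:2]@[np.cos(JY),np.sin(JY)])"
```

```text
[-0.1078048  -0.00047079] [-0.85371652 -0.64452711 -1.85577243] 0.8858537499264465
```

Call:
step_arm(increments=[[0, 0, 0, 0], [0, 0, 0, 0], [0, 0, 0, 0], [0, 0, 0, 0]], jaw=-0.1)

```text
t: 15.68
position: [0.5006, 0.0865, 0.2281]
tcp_rot: [0.0, 0.814, 0.581, 0.0]
ft_force: [0.7, -0.7, -0.6]
opening: 0.542
grasp_force: 0.0
```

Call:
step_arm(increments=[[0, 0, -1, 0], [0, 0, -3, 0], [0, 0, -3, 0], [2, 0, 0, 0], [3, 0, 0, 0], [0, 0, 0, 0]])

```text
t: 16.42
position: [0.517, 0.1356, 0.2975]
tcp_rot: [-0.0, 0.813, 0.582, -0.0]
ft_force: [0.4, -0.7, -0.7]
opening: 0.549
grasp_force: 0.0
```

Call:
step_arm(increments=[[0, 0, 2, 0], [0, 0, 2, 0], [0, 0, 2, 0], [0, 0, 2, 0], [0, 0, 0.5, 0], [0, 0, 0, 0], [0, 0, 0, 0]], jaw=1)

```text
t: 17.3
position: [0.5169, 0.1337, 0.2137]
tcp_rot: [0.0, 0.814, 0.581, 0.0]
ft_force: [0.8, -0.2, 0.9]
opening: 0.007
grasp_force: 0.0
```

```bash
cat >> h.py <<'E'
def st():
    s=arm.observe();f=s['ft_force'];print(round(s['t'],2),wj(s['position']).round(4),s['position'][2].round(4),'push',round(-f[:2]@[np.cos(JY),np.sin(JY)],2),'fz',f[2].round(1))
E
python3 -c "
from h import *
st();snap('scene','s4')
b=cv2.imread('pics/s4.png')[170:320,240:440]
cv2.imwrite('pics/m4.png',cv2.resize(b,(800,600),interpolation=2))"
```

```text
17.3 [-0.158  -0.0003] 0.2137 push 0.11 fz 0.9
```

View pics/m4.png

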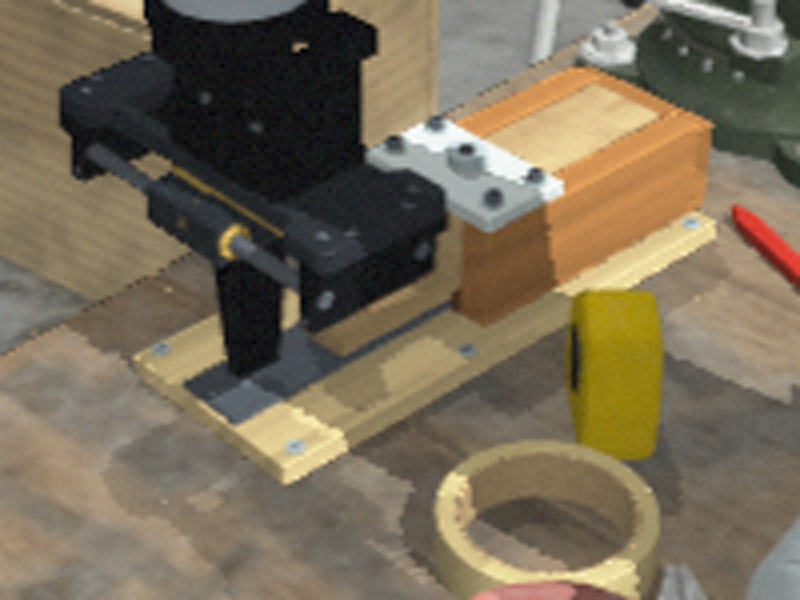

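The closed fingers stand on the strip's centre line, behind the wedge's heel at crop (250,360). Now I'll lower slightly and push.

Call:
step_arm(increments=[[0, 0, 0.3, 0], [-1, 0, 0.05, 0], [-1, 0, 0, 0], [-0.5, 0, 0, 0], [-0.2, 0, 0, 0], [-0.2, 0, 0, 0], [-0.2, 0, 0, 0], [0, 0, 0, 0]])

```text
t: 18.35
position: [0.5068, 0.1044, 0.2096]
tcp_rot: [0.0, 0.814, 0.581, 0.0]
ft_force: [-0.6, -0.0, 0.2]
opening: 0.005
grasp_force: 0.2
```

```bash
python3 -c "
from h import *
st()"
```

```text
18.35 [-0.127  -0.0004] 0.2096 push -0.24 fz 0.2
```

Call:
step_arm(increments=[[-0.2, 0, 0, 0], [-0.2, 0, 0, 0], [-0.2, 0, 0, 0], [-0.2, 0, 0, 0], [0, 0, 0, 0]])

```text
t: 18.98
position: [0.5041, 0.0967, 0.2096]
tcp_rot: [0.0, 0.814, 0.581, -0.0]
ft_force: [-0.4, 0.6, 0.1]
opening: 0.005
grasp_force: 0.1
```

```bash
python3 -c "
from h import *
st()"
```

```text
18.98 [-0.1188 -0.0005] 0.2096 push 0.38 fz 0.1
```

Call:
step_arm(increments=[[-0.15, 0, 0, 0], [-0.15, 0, 0, 0], [-0.15, 0, 0, 0], [0, 0, 0, 0]])

```text
t: 19.48
position: [0.5026, 0.0924, 0.2096]
tcp_rot: [0.0, 0.814, 0.581, -0.0]
ft_force: [0.5, 0.9, 0.5]
opening: 0.005
grasp_force: 0.2
```

Call:
step_arm(increments=[[-0.1, 0, 0, 0], [-0.1, 0, 0, 0], [-0.1, 0, 0, 0], [0, 0, 0, 0]])

```text
t: 19.98
position: [0.5017, 0.0897, 0.2096]
tcp_rot: [0.0, 0.814, 0.581, -0.0]
ft_force: [-0.2, 0.7, 0.7]
opening: 0.004
grasp_force: 0.4
```

Call:
step_arm(increments=[[-0.1, 0, 0, 0], [-0.1, 0, 0, 0], [0, 0, 0, 0]])

```text
t: 20.35
position: [0.5011, 0.0878, 0.2096]
tcp_rot: [0.0, 0.814, 0.581, 0.0]
ft_force: [0.6, 3.1, -0.7]
opening: 0.004
grasp_force: 1.5
```

```bash
python3 -c "
from h import *
st()"
```

```text
20.35 [-0.1095 -0.0004] 0.2096 push 3.14 fz -0.7
```

Call:
step_arm(increments=[[-0.1, 0, 0, 0], [0, 0, 0, 0], [0, 0, 0, 0]])

```text
t: 20.72
position: [0.5007, 0.0869, 0.2096]
tcp_rot: [0.0, 0.814, 0.581, 0.0]
ft_force: [0.9, 3.5, -0.3]
opening: 0.005
grasp_force: 1.6
```

Call:
step_arm(increments=[[-0.1, 0, 0, 0], [0, 0, 0, 0], [0, 0, 0, 0]])

```text
t: 21.1
position: [0.5004, 0.0859, 0.2096]
tcp_rot: [0.0, 0.814, 0.581, -0.0]
ft_force: [1.2, 3.0, -0.6]
opening: 0.003
grasp_force: 1.5
```

```bash
python3 -c "
from h import *
st()"
```

```text
21.1 [-0.1074 -0.0004] 0.2096 push 3.18 fz -0.6
```

Call:
step_arm(increments=[[-0.07, 0, 0, 0], [0, 0, 0, 0], [-0.07, 0, 0, 0], [0, 0, 0, 0], [0, 0, 0, 0]])

```text
t: 21.72
position: [0.4999, 0.0846, 0.2096]
tcp_rot: [0.0, 0.814, 0.581, -0.0]
ft_force: [1.5, 1.6, -0.0]
opening: 0.007
grasp_force: 1.7
```

Call:
step_arm(increments=[[-0.07, 0, 0, 0], [0, 0, 0, 0], [-0.07, 0, 0, 0], [0, 0, 0, 0], [0, 0, 0, 0]])

```text
t: 22.35
position: [0.4996, 0.0836, 0.2096]
tcp_rot: [0.0, 0.814, 0.581, 0.0]
ft_force: [2.7, 7.2, -0.3]
opening: 0.005
grasp_force: 4.0
```

Call:
step_arm(increments=[[-0.02, 0, 0, 0], [0, 0, 0, 0], [0, 0, 0, 0]])

```text
t: 22.72
position: [0.4996, 0.0835, 0.2096]
tcp_rot: [0.0, 0.814, 0.581, 0.0]
ft_force: [2.3, 9.8, -1.3]
opening: 0.004
grasp_force: 4.9
```

Call:
step_arm(increments=[[0, 0, 0, 0], [0, 0, 0, 0]])

```text
t: 22.98
position: [0.4996, 0.0835, 0.2096]
tcp_rot: [0.0, 0.814, 0.581, 0.0]
ft_force: [2.5, 8.6, -1.3]
opening: 0.007
grasp_force: 4.9
```

```bash
python3 -c "
from h import *
st()"
```

```text
22.98 [-0.1049 -0.0004] 0.2096 push 8.95 fz -1.3
```

The push is about 9 N, which is within the 7 to 10 N band. I'll back away and check.

Call:
step_arm(increments=[[0.2, 0, 0, 0], [1, 0, 0, 0], [3, 0, 0, 0], [0, 0, -3, 0], [0, 0, -5, 0], [3, 0, -5, 0], [5, 0, -5, 0], [5, 0, -3, 0], [0, 0, 0, 0], [0, 0, 0, 0]])

```text
t: 24.22
position: [0.5529, 0.2404, 0.413]
tcp_rot: [-0.0, 0.814, 0.581, -0.001]
ft_force: [0.2, -0.3, -0.5]
opening: 0.003
grasp_force: 0.0
```

```bash
python3 -c "
from h import *
st();snap('scene','s5');snap('top','t5')
a=cv2.imread('pics/s5.png')[180:300,260:430];b=cv2.imread('pics/t5.png')[190:310,300:470]
cv2.imwrite('pics/m5.png',np.vstack([cv2.resize(a,(425,300),interpolation=2),cv2.resize(b,(425,300),interpolation=2)]))
print([proj('s5',[*jw(-.043+d,0.0225),.028]).round(1) for d in (0,)],proj('t5',[*jw(-.084),.069]))"
```

```text
24.23 [-0.2706 -0.0007] 0.413 push -0.21 fz -0.5
[array([339.8, 229.5])] [359.87468011 234.89629802]
```

View pics/m5.png

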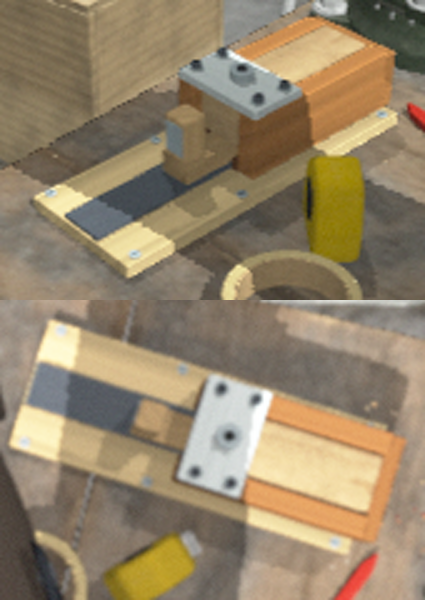

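The picture shows the wedge flat on the strip with its heel where I expected it, at crop (155,420). The block's top is flush up to the bridge, the gripper is clear, and the bystanders haven't moved. I'll hand it in.

```bash
python3 -c "
from h import *
print(arm.close_job())"
```

```text
the job is handed in; nothing more can be done
None
```

The job is handed in: the wedge was pushed in to about 9 N, within the 7–10 N band. The block looks level and up against the bridge in the last pictures, the arm is clear, and the bystanders look unmoved. The hand-in returned no verdict.

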